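Set up the dry-block heater and load the full vial boxes

ROBOT

A 6-joint arm with a two-finger parallel gripper is mounted at the origin on the work surface. World frame = base frame: x ahead of the robot, y to its left, z up, the work surface at z = 0. Lengths are in m, angles in rad, forces in N, time in s.
With the tool pointing down it reaches from about 0.35 to 0.975 m from the base axis. Payload 4.9 kg.
Tool frame: the origin (TCP) lies on the mounting face of the last link; the fingertips stand 173 mm ahead of it and the grasp point (between the pads) lies 155 mm ahead of it; z points along the fingers, y is the direction in which the jaws open and shut (so a half turn about z gives the same grasp; the last joint's range is limited). The gripper opens to 85 mm and grips with 20 to 120 N. Pads are 22 mm wide; open, the fingers measure 114 mm over their backs; the gripper's body (76 mm by 85 mm) begins 54 mm behind the grasp point. The pads swing forward as they close: fully open they stand 13 mm farther back than shut.
Start: joints at [1.191, 0.053, 1.613, -0, 1.476, -0.119], TCP at [0.161, 0.604, 0.405] pointing down, gripper open.
Joint ranges: [-3.01, 3.01], [-1.01, 2.22], [0.06, 2.58], [-1.02, 4.17], [0.09, 2.62], [-3.14, 3.14]. Speed limits (rad/s): [2.57, 2.57, 3.14, 3.14, 3.14, 3.14].

INTERFACE

Orientations are given as a unit quaternion [w, x, y, z].
In Python, from plant import manip gives the robot as it stands.
- The arm moves only by the tool play_rows, never from a script. Its argument "increments" is a list of rows, each an object with "offset": the shift along the tool's x, y, z in mm, a list of three; "twist": the turn about the tool's z in rad; "grip": the opening, from 0 (shut) to 1 (fully open). In form: [{"offset": [dx, dy, dz], "twist": twist, "grip": grip}, ...]. A call has 1 to 5 rows; each row is the pose to reach, as a shift and turn from the pose commanded when the call began, along the tool's axes at that moment; what a row does not reach only later rows make up. A row lasts 1/12 s, in which the tool goes at most 41.7 mm and 7.16 degrees, less where a joint would pass 70% of its speed; a pose out of reach is approached as far as the arm can. A call with a gripper value outside its range is refused whole. The fingers move at their own pace and stop on an object; the grip force is fixed at half the most. Time passes only in rows, so rows that repeat a pose let the fingers close. It gives the time, the measured TCP pose, the force and the opening at its end, in the units of the state.
- manip.state(): the state, without advancing time (a new reading comes with each control period).
- manip.grab_frame(name): name is "scene" or "top"; returns the picture (480x640x3 uint8, blue, green, red); there is no depth.
- manip.get_calibration(name): a dict with "fx", "fy", "cx", "cy" (pixels), "k1" (the pictures are not rectified: a ray, as slopes to the right and down, at radius r is drawn at 1 + k1 r^2 times it, then the intrinsics apply), "T" (4x4, takes a point from camera to world coordinates). Camera axes: x right, y down, z forward; pixel columns grow to the right and rows downward; lengths in m; the calibration is good to about 2 mm. A picture is of the moment at which its call begins. get_calibration takes no time and is no camera call.
- manip.job_done(): hands the job in, once; it reports no verdict.
Trained networks look in the newest picture that a camera, given by its name, has taken for a name from the list of things; names that differ only in an ending like _2 or _b are one class to them, and where a whole thing is asked for, a point or a joint stands for the part that bears it (a point fixed in the world has none). Each returns a list of dicts, best first, with "p" (0 to 1); they miss things now and then, are a little off and sometimes report something else, mostly with a low value. They report only what shows in the picture. A call takes as long as a camera call. They do not tell look-alikes from the thing itself.
- manip.boxes_of(query, camera): "xyz" ([x, y, z] in m, in the coordinates of the camera as it stood for that picture, good to about 4 mm: the middle of the surface that is visible of it).
- manip.tip_of(query, camera): "xyz" ([x, y, z] in m, in the coordinates of the camera as it stood for that picture, good to about 4 mm: a listed point, or the origin of a listed thing).
The state is a dict: "time": time; "joint_pos": joint angles; "joint_vel": joint speeds; "joint_efforts": joint torques, N m; "tool_pos": TCP position; "tool_rot": TCP orientation; "contact_force": force on the tool from outside, world axes, zero at the start; "ft_torque": the same for the moment, N m; "gripper_width": opening from 0.0 (shut) to 1.0 (fully open).
Only numpy, scipy, OpenCV 4.12 (cv2) and the standard library are available. Lean on these libraries where they do the work, as an engineer would, in place of code of your own. Each camera call takes 0.05 s, during which the arm holds its last target. There are 200 camera calls.

TASK

Three adapter plates from different heaters have got mixed up: try them until you find the one that drops over this heater's two dowel pins, press it firmly down so that it is fully home, and leave the other two lying flat on the bench. Then load every full vial box, standing squarely down in a nest of the adapter; full and empty boxes look alike, but raising one end a little lets you feel the weight, and the empty ones are to stay standing where they are on the bench. When all the full boxes are in, press the heater's green start button, and leave everything else on the bench alone.

Things in the scene. Friction and masses are not known exactly. Their poses are not given: they have to be found in the camera images.
- heater: white dry-block heater, fixed to the bench, casing 136 mm (x) by 236 mm (y), 50 mm high; origin on the bench under the middle of its heating block; casing from y = -142 to +94 mm; the control end with display and start button lies at its -y end. Position and yaw vary.
- deck_1: heating block let into the top of the heater, one of three models; one is there, the others are absent. Steel, 116 x 172 x 16 mm, 2.5 kg, its top 54 mm above the bench, with two brass dowel pins on a diagonal, opposite about the centre: 8 mm thick, 11.5 mm high, noses tapered to 3 mm. Stays where it is. Origin: centre of its underside, 16 mm below its top; axes as the heater's.
- deck_2: heating block, as deck_1 with other pin places. The matching adapter comes down until its origin is 16 mm above the block's, over it, its yaw the block's or half a turn off; a wrong one stays up on the pins, about 11 mm too high or tilted
- deck_3: heating block, as deck_1 with other pin places. The matching adapter comes down until its origin is 16 mm above the block's, over it, its yaw the block's or half a turn off; a wrong one stays up on the pins, about 11 mm too high or tilted
- adapter_a: adapter plate; three alike but for the places of their two 11 mm holes (some 12 mm apart between plates). Aluminium, 116 x 172 x 12 mm (x, y, z), 0.5 kg. Nests at y = +-46 mm, inside 107 (x) by 62 mm (y), rims 6 mm high, floor 12 mm up. Black handle between them: bar along x 76 long, 14 wide, 34 to 46 mm up, legs at x = +-31 mm. Origin: centre of the underside, z up. Starts flat on the bench.
- adapter_b: adapter plate, same as adapter_a but for the places of its two holes, on a diagonal, opposite about the centre; so it may be fitted either way round (half turn)
- adapter_c: adapter plate, same as adapter_a but for the places of its two holes, on a diagonal, opposite about the centre; so it may be fitted either way round (half turn)
- box_k: vial box; up to five look exactly alike, which are there varies. Pale, 96 x 56 x 45 mm (x, y, z), blue bar handle on the lid along x: 80 long, 12 wide, from 61 to 73 mm above the underside, free below between two legs 10 mm thick at x = +-34 mm. Full ones (glass vials) weigh about 0.44 kg, empty ones 0.10 kg, give or take 10 %. Origin: centre of the underside, z up.
- box_n: vial box, same in size and look as box_k
- box_r: vial box, same in size and look as box_k
- box_t: vial box, same in size and look as box_k
- box_v: vial box, same in size and look as box_k
- bay_left (a point): where the centre of the underside of a box belongs in the left nest once the right adapter is fully home: on the heater, at y = +46 mm of the heater, 66 mm above the bench. A box stands there with its handle along the heater's x, either way round.
- bay_right (a point): where the centre of the underside of a box belongs in the right nest once the right adapter is fully home: on the heater, at y = -46 mm of the heater, 66 mm above the bench. A box stands there with its handle along the heater's x, either way round.
- start (a joint): green round start push button of the heater, 24 mm across, pressed straight down; value 0 when up, 0.006 m when fully down (about 5 N); springs back
- start_top (a point): centre of the top face of the start button, facing up
- tip_box: bystander, to be left alone: blue pipette tip box, 120 x 80 x 60 mm; origin at the centre of its underside
- tube_rack: bystander, to be left alone: green tube rack with capped tubes, 150 x 70 mm, 67 mm high; origin at the centre of its underside
- beaker: bystander, to be left alone: glass beaker, 70 mm across, 85 mm high; origin at the centre of its underside
- timer: bystander, to be left alone: small white lab timer, 62 x 62 x 20 mm; origin at the centre of its underside
- kit_carton: bystander, to be left alone: green kit carton, 110 x 160 x 70 mm; origin at the centre of its underside
- tape: bystander, to be left alone: roll of yellow lab tape lying flat, 56 mm across, 24 mm high; origin at the centre of its underside
Things that resemble listed ones, but are neither listed nor needed, are in the scene too. Leave any brown look-alike of the box_k alone.

How it is judged:
On the way, in this order (a step that is already met when the one before it is completed fails the run):
1. the adapter that matches lies fully home on the heating block and is pressed down on it (more than 10 N on the block, the plate's own 5 N included) (((z of adapter_b in the frame of heater between 0.052 and 0.0565 m and horizontal distance between adapter_b and heater below 0.006 m and angle between adapter_b's own z axis and vertical below 0.03 rad and (contact force between adapter_b and deck_1 above 10 N or contact force between adapter_b and deck_2 above 10 N or contact force between adapter_b and deck_3 above 10 N)) or (z of adapter_c in the frame of heater between 0.052 and 0.0565 m and horizontal distance between adapter_c and heater below 0.006 m and angle between adapter_c's own z axis and vertical below 0.03 rad and (contact force between adapter_c and deck_1 above 10 N or contact force between adapter_c and deck_2 above 10 N or contact force between adapter_c and deck_3 above 10 N)) or (z of adapter_a in the frame of heater between 0.052 and 0.0565 m and horizontal distance between adapter_a and heater below 0.006 m and angle between adapter_a's own z axis and vertical below 0.03 rad and (contact force between adapter_a and deck_1 above 10 N or contact force between adapter_a and deck_2 above 10 N or contact force between adapter_a and deck_3 above 10 N)))), for 0.1 s.
2. every full box (one that weighs on its support with over 3 N) stands in a nest of the fitted adapter ((((horizontal distance between box_t and bay_left below 0.008 m or horizontal distance between box_t and bay_right below 0.008 m) and z of box_t in the frame of bay_left between -0.004 and 0.0035 m and angle between box_t's own z axis and vertical below 0.05 rad) or (contact force between box_t and anything else below 3 N and height (world z) of box_t below 0.006 m and angle between box_t's own z axis and vertical below 0.06 rad)) and (((horizontal distance between box_n and bay_left below 0.008 m or horizontal distance between box_n and bay_right below 0.008 m) and z of box_n in the frame of bay_left between -0.004 and 0.0035 m and angle between box_n's own z axis and vertical below 0.05 rad) or (contact force between box_n and anything else below 3 N and height (world z) of box_n below 0.006 m and angle between box_n's own z axis and vertical below 0.06 rad)) and (((horizontal distance between box_k and bay_left below 0.008 m or horizontal distance between box_k and bay_right below 0.008 m) and z of box_k in the frame of bay_left between -0.004 and 0.0035 m and angle between box_k's own z axis and vertical below 0.05 rad) or (contact force between box_k and anything else below 3 N and height (world z) of box_k below 0.006 m and angle between box_k's own z axis and vertical below 0.06 rad)) and (((horizontal distance between box_r and bay_left below 0.008 m or horizontal distance between box_r and bay_right below 0.008 m) and z of box_r in the frame of bay_left between -0.004 and 0.0035 m and angle between box_r's own z axis and vertical below 0.05 rad) or (contact force between box_r and anything else below 3 N and height (world z) of box_r below 0.006 m and angle between box_r's own z axis and vertical below 0.06 rad)) and (((horizontal distance between box_v and bay_left below 0.008 m or horizontal distance between box_v and bay_right below 0.008 m) and z of box_v in the frame of bay_left between -0.004 and 0.0035 m and angle between box_v's own z axis and vertical below 0.05 rad) or (contact force between box_v and anything else below 3 N and height (world z) of box_v below 0.006 m and angle between box_v's own z axis and vertical below 0.06 rad)) and ((z of adapter_b in the frame of heater between 0.052 and 0.0565 m and horizontal distance between adapter_b and heater below 0.006 m and angle between adapter_b's own z axis and vertical below 0.03 rad) or (z of adapter_c in the frame of heater between 0.052 and 0.0565 m and horizontal distance between adapter_c and heater below 0.006 m and angle between adapter_c's own z axis and vertical below 0.03 rad) or (z of adapter_a in the frame of heater between 0.052 and 0.0565 m and horizontal distance between adapter_a and heater below 0.006 m and angle between adapter_a's own z axis and vertical below 0.03 rad))), for 0.2 s.
3. the start button is pressed (value of joint start above 0.004 m), for 0.05 s.
At the end, for the whole second after the job is handed in: Matching adapter home on the block (within 2.5 mm, centred within 6 mm, level); the other two flat on the bench; every full box upright in a nest (8 mm of its middle, 3.5 mm of its floor); empties upright on the bench, under 12 cm from their start; all at rest (((z of adapter_b in the frame of heater between 0.052 and 0.0565 m and horizontal distance between adapter_b and heater below 0.006 m and angle between adapter_b's own z axis and vertical below 0.03 rad) or (z of adapter_c in the frame of heater between 0.052 and 0.0565 m and horizontal distance between adapter_c and heater below 0.006 m and angle between adapter_c's own z axis and vertical below 0.03 rad) or (z of adapter_a in the frame of heater between 0.052 and 0.0565 m and horizontal distance between adapter_a and heater below 0.006 m and angle between adapter_a's own z axis and vertical below 0.03 rad)) and ((z of adapter_b in the frame of heater between 0.052 and 0.0565 m and horizontal distance between adapter_b and heater below 0.006 m and angle between adapter_b's own z axis and vertical below 0.03 rad) or (height (world z) of adapter_b below 0.006 m and angle between adapter_b's own z axis and vertical below 0.06 rad)) and ((z of adapter_c in the frame of heater between 0.052 and 0.0565 m and horizontal distance between adapter_c and heater below 0.006 m and angle between adapter_c's own z axis and vertical below 0.03 rad) or (height (world z) of adapter_c below 0.006 m and angle between adapter_c's own z axis and vertical below 0.06 rad)) and ((z of adapter_a in the frame of heater between 0.052 and 0.0565 m and horizontal distance between adapter_a and heater below 0.006 m and angle between adapter_a's own z axis and vertical below 0.03 rad) or (height (world z) of adapter_a below 0.006 m and angle between adapter_a's own z axis and vertical below 0.06 rad)) and ((((horizontal distance between box_t and bay_left below 0.008 m or horizontal distance between box_t and bay_right below 0.008 m) and z of box_t in the frame of bay_left between -0.004 and 0.0035 m and angle between box_t's own z axis and vertical below 0.05 rad) and contact force between box_t and anything else above 3 N) or (height (world z) of box_t below 0.006 m and angle between box_t's own z axis and vertical below 0.06 rad and contact force between box_t and anything else below 3 N and distance of box_t from where it was at the start of the episode below 0.12 m)) and ((((horizontal distance between box_n and bay_left below 0.008 m or horizontal distance between box_n and bay_right below 0.008 m) and z of box_n in the frame of bay_left between -0.004 and 0.0035 m and angle between box_n's own z axis and vertical below 0.05 rad) and contact force between box_n and anything else above 3 N) or (height (world z) of box_n below 0.006 m and angle between box_n's own z axis and vertical below 0.06 rad and contact force between box_n and anything else below 3 N and distance of box_n from where it was at the start of the episode below 0.12 m)) and ((((horizontal distance between box_k and bay_left below 0.008 m or horizontal distance between box_k and bay_right below 0.008 m) and z of box_k in the frame of bay_left between -0.004 and 0.0035 m and angle between box_k's own z axis and vertical below 0.05 rad) and contact force between box_k and anything else above 3 N) or (height (world z) of box_k below 0.006 m and angle between box_k's own z axis and vertical below 0.06 rad and contact force between box_k and anything else below 3 N and distance of box_k from where it was at the start of the episode below 0.12 m)) and ((((horizontal distance between box_r and bay_left below 0.008 m or horizontal distance between box_r and bay_right below 0.008 m) and z of box_r in the frame of bay_left between -0.004 and 0.0035 m and angle between box_r's own z axis and vertical below 0.05 rad) and contact force between box_r and anything else above 3 N) or (height (world z) of box_r below 0.006 m and angle between box_r's own z axis and vertical below 0.06 rad and contact force between box_r and anything else below 3 N and distance of box_r from where it was at the start of the episode below 0.12 m)) and ((((horizontal distance between box_v and bay_left below 0.008 m or horizontal distance between box_v and bay_right below 0.008 m) and z of box_v in the frame of bay_left between -0.004 and 0.0035 m and angle between box_v's own z axis and vertical below 0.05 rad) and contact force between box_v and anything else above 3 N) or (height (world z) of box_v below 0.006 m and angle between box_v's own z axis and vertical below 0.06 rad and contact force between box_v and anything else below 3 N and distance of box_v from where it was at the start of the episode below 0.12 m)) and linear speed of each of box_t, box_n, box_k, box_r, box_v below 0.02 m/s); the robot touches nothing.
It fails at once if a bystander is pushed more than 30 mm (distance of any of tip_box, tube_rack, beaker, timer, kit_carton, tape from where it was at the start of the episode above 0.03 m).
Of deck_1, deck_2, deck_3 only 1 to 1 are there at a start; the rules pass over those that are not, and their reading is None.
Of box_t, box_n, box_k, box_r, box_v only 4 to 5 are there at a start; the rules pass over those that are not, and their reading is None.
At some moment in a run one of box_t, box_n, box_k, box_r, box_v may be knocked a few centimetres aside while the robot is not near it.
It also fails if it takes over 210 s, if anything falls off the work surface, if the arm or the gripper's body presses on something with over 40 N, if the wrist force passes 120 N, or if a joint passes its speed limit or range.

## Working session

There is one attempt and no reset: what is moved stays moved. The work goes in short steps, Python scripts to look and compute and a tool call to move; the robot and the scene stay as the last step left them, time stands still between calls to the robot, and variables do not carry over. Pictures are saved under pics/ and viewed, about 12 in all and at most 16, crops included, and the job is handed in when it is done.

Besides the shell and the picture viewer there is one more tool, called after "Emit:" as a command line: name --argument value ..., lists and objects as JSON in quotes. play_rows: Moves the arm, as the interface text tells. Its arguments: {"type":"object","properties":{"increments":{"type":"array"}},"required":["increments"]}

```bash
mkdir -p pics; ls; cat > h.py <<'E'
import numpy as np, cv2
from plant import manip
def cal(n):
    c=manip.get_calibration(n); return c,np.array(c["T"])
def ray(n,u,v):
    c,T=cal(n); p=np.array([(u-c["cx"])/c["fx"],(v-c["cy"])/c["fy"]]); q=p.copy()
    for _ in range(20): q=p/(1+c["k1"]*(q@q))
    d=T[:3,:3]@np.array([q[0],q[1],1]); return T[:3,3],d
def onz(n,u,v,z):
    o,d=ray(n,u,v); return o+d*(z-o[2])/d[2]
def pix(n,P):
    c,T=cal(n); p=T[:3,:3].T@(np.array(P)-T[:3,3]); q=p[:2]/p[2]; q=q*(1+c["k1"]*(q@q))
    return c["fx"]*q[0]+c["cx"],c["fy"]*q[1]+c["cy"]
def w(n,x):
    c,T=cal(n); return T[:3,:3]@np.array(x)+T[:3,3]
E
python3 - <<'E'
from h import *
s=manip.state(); print(s)
for n in("scene","top"):
    print(n,manip.get_calibration(n)); cv2.imwrite(f"pics/{n}0.png",manip.grab_frame(n))
for q in["heater","deck_1","adapter_a","box_k","start_top","bay_left","tip_box","tube_rack","beaker","timer","kit_carton","tape"]:
    for n in("scene","top"):
        for d in manip.tip_of(q,n):
            P=w(n,d["xyz"]); print(q,n,round(d["p"],2),P.round(3),np.round(pix(n,P)))
E
```

```text
pics
{'time': 0.0, 'joint_pos': array([ 1.19101735e+00,  5.33542351e-02,  1.61430734e+00,  1.50153749e-05,
        1.47600970e+00, -1.19027430e-01]), 'joint_vel': array([-0.00055989,  0.00137921, -0.00025671, -0.0025172 , -0.00148954,
        0.0007466 ]), 'joint_efforts': array([-2.67713011e-03, -3.93682516e+01, -3.70166159e+01, -2.18009386e-04,
        7.25971826e-03, -2.27988789e-05]), 'tool_pos': array([0.16104177, 0.60361319, 0.40345631]), 'tool_rot': array([-2.63771624e-04,  1.30007377e-01,  9.91512482e-01, -1.00531383e-03]), 'contact_force': array([-0.10583067, -0.905912  ,  0.66550118]), 'ft_torque': array([ 0.00243226,  0.03651905, -0.0248179 ]), 'gripper_width': 1.0009143240860892}
scene {'fx': 462.57970712068254, 'fy': 462.57970712068254, 'cx': 322.4812980158023, 'cy': 234.72956981174045, 'k1': 0.027484908656520837, 'T': array([[-0.78626273,  0.40991703, -0.46234073,  1.18218076],
       [ 0.61764276,  0.50014074, -0.60694041,  0.78620095],
       [-0.01755978, -0.76277603, -0.64642431,  0.88209594],
       [ 0.        ,  0.        ,  0.        ,  1.        ]])}
top {'fx':
[... 1891 characters left out ...]
0.72 [ 0.733  0.318 -0.001] [357. 346.]
tip_box top 0.8 [0.73  0.315 0.003] [230. 190.]
tube_rack scene 0.8 [ 0.655 -0.444  0.002] [224. 187.]
tube_rack top 0.74 [ 0.654 -0.441  0.001] [478. 216.]
beaker scene 0.6 [ 0.731 -0.289 -0.004] [228. 219.]
beaker top 0.58 [ 0.725 -0.282  0.001] [426. 193.]
timer scene 0.71 [ 0.498 -0.378 -0.   ] [274. 180.]
timer top 0.92 [ 0.506 -0.373 -0.001] [457. 264.]
kit_carton scene 0.73 [0.433 0.501 0.001] [505. 330.]
kit_carton top 0.76 [0.428 0.507 0.002] [164. 289.]
tape scene 0.8 [0.528 0.204 0.002] [387. 277.]
tape top 0.63 [ 0.541 -0.27   0.002] [424. 253.]
tape top 0.54 [ 0.525  0.203 -0.001] [265. 257.]
tape top 0.5 [ 0.68  -0.157  0.001] [385. 207.]
```

```bash
python3 - <<'E'
import cv2
im=cv2.imread("pics/top0.png"); cv2.imwrite("pics/top0c.png",cv2.resize(im[120:390,120:500],None,fx=2.1,fy=2.1,interpolation=cv2.INTER_CUBIC))
im=cv2.imread("pics/scene0.png"); cv2.imwrite("pics/scene0c.png",cv2.resize(im,(800,600),interpolation=cv2.INTER_CUBIC))
E
```

```text
(no output)
```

View pics/top0c.png

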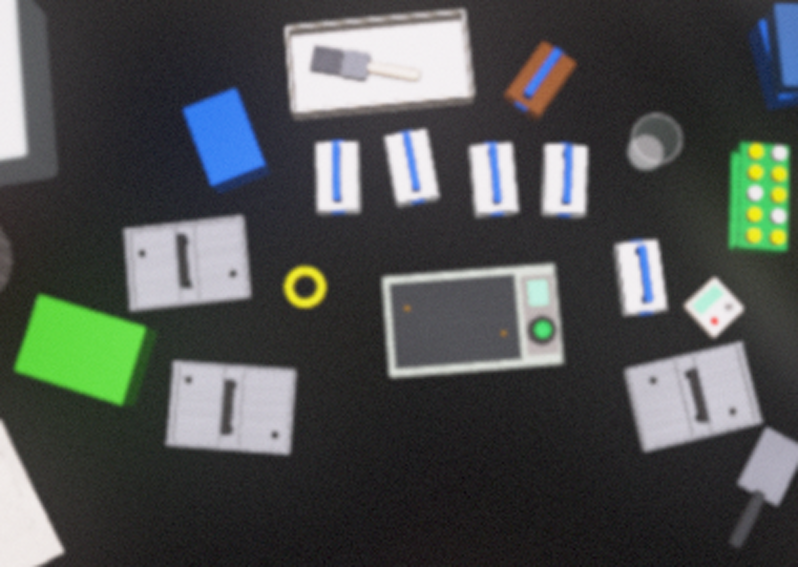

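View pics/scene0c.png

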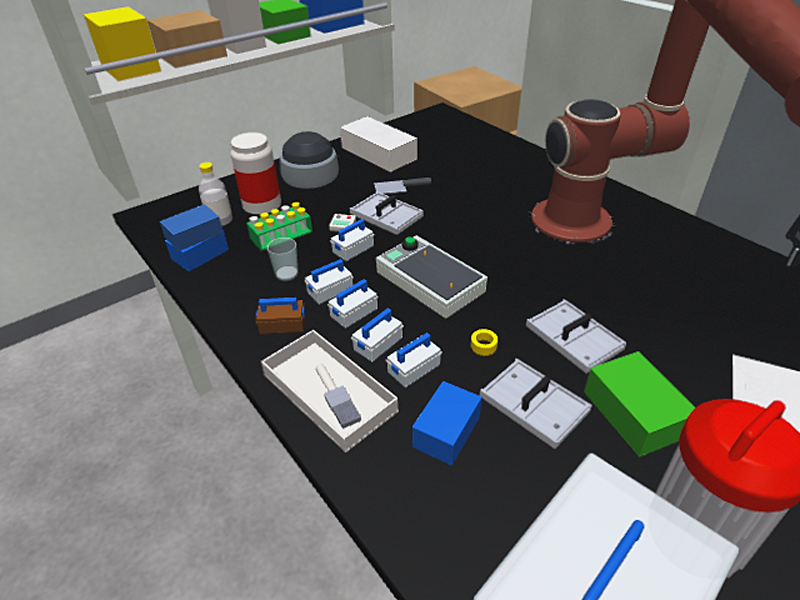

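The top crop shows the heater at (473,320) with brass pins at (407,308) and (504,333), and three grey plates at (187,262), (231,408) and (695,397). There are five pale boxes with blue handles at (337,177), (411,167), (494,180), (565,180) and (641,277). The brown look-alike at (540,78) is to be left alone. Next I'll measure yaws, pins and holes.

```bash
cat > meas.py <<'E'
from h import *
im=cv2.imread("pics/top0.png"); hsv=cv2.cvtColor(im,cv2.COLOR_BGR2HSV)
def C(p): return (p[0]/2.1+120,p[1]/2.1+120)
def rect(mask,z):
    cs,_=cv2.findContours(mask,0,cv2.CHAIN_APPROX_NONE)
    out=[]
    for c in cs:
        if cv2.contourArea(c)<25: continue
        P=np.float32([onz("top",*q[0],z)[:2]*1000 for q in c]); (x,y),(a,b),t=cv2.minAreaRect(P)
        if a<b: a,b,t=b,a,t+90
        out.append((x,y,a,b,(t+90)%180-90))
    return sorted(out,key=lambda o:-o[2]*o[3])
def win(m,c,r):
    k=np.zeros_like(m); u,v=map(int,c); k[v-r:v+r,u-r:u+r]=m[v-r:v+r,u-r:u+r]; return k
bright=((hsv[...,2]>100)&(hsv[...,1]<60)).astype('uint8')*255
orange=((hsv[...,0]>8)&(hsv[...,0]<25)&(hsv[...,1]>90)).astype('uint8')*255
def blob(c,wt,r=5):
    u,v=map(int,np.round(c)); yy,xx=np.mgrid[v-r:v+r+1,u-r:u+r+1]; ww=wt[v-r:v+r+1,u-r:u+r+1].astype(float)
    ww=np.clip(ww-np.percentile(ww,70),0,None); return (ww*xx).sum()/ww.sum(),(ww*yy).sum()/ww.sum()
dark=255-hsv[...,2].astype(float); org=im[...,2].astype(float)-im[...,0]
def rep(name,r,h,z,wt):
    x,y,a,b,t=r; print(name,np.round(r,1))
    P=[onz("top",*blob(C(q),wt),z)[:2]*1000 for q in h]; m=(P[0]+P[1])/2; d=(P[0]-P[1])/2
    th=np.deg2rad(t); e=np.array([np.cos(th),np.sin(th)]); f=np.array([-e[1],e[0]])
    print("  mid",m.round(1),"half: long",round(d@e,1),"cross",round(d@f,1))
r=rect(win(bright,C((473,320)),55),0.05)[0]; rep("heater",r,[(407,308),(504,333)],0.062,org)
for n,c,h in[("L1",(187,262),[(142,253),(233,273)]),("L2",(231,408),[(188,380),(275,434)]),("R",(695,397),[(653,380),(733,411)])]:
    r=rect(win(bright,C(c),40),0.017)[0]; rep(n,r,h,0.012,dark)
blue=((hsv[...,0]>100)&(hsv[...,0]<125)&(hsv[...,1]>130)).astype('uint8')*255
for c in[(337,177),(411,167),(494,180),(565,180),(641,277)]:
    print("box",np.round(rect(win(blue,C(c),22),0.073)[0],1), np.round(rect(win(bright,C(c),22),0.045)[:1],1))
g=((hsv[...,0]>45)&(hsv[...,0]<85)&(hsv[...,1]>100)).astype('uint8')*255
print("button",np.round(rect(win(g,C((543,329)),12),0.065),1))
E
python3 meas.py
```

```text
heater [478.1 -31.5 241.7 142.1 -85.3]
  mid [476.2  -7.3] half: long -63.9 cross 22.0
L1 [559.7 371.6 176.7 121.7 -83.1]
  mid [559.7 371.9] half: long -65.1 cross 21.6
L2 [357.5 302.8 176.1 121.   86.5]
  mid [357.4 303.5] half: long 64.9 cross -34.1
R [ 374.8 -342.   176.5  121.1  -77.1]
  mid [ 375.1 -342.7] half: long -50.2 cross 34.2
box [683.8 155.9  82.9   5.8   1. ] [[679.5 156.6 105.4  62.2   0.8]]Traceback (most recent call last):
  File "meas.py", line 31, in <module>
    print("box",np.round(rect(win(blue,C(c),22),0.073)[0],1), np.round(rect(win(bright,C(c),22),0.045)[:1],1))
                         ~~~~~~~~~~~~~~~~~~~~~~~~~~~~~^^^
IndexError: list index out of range
```

```bash
sed -i 's/<25: continue/<12: continue/; s/>130)/>100)/; s/,z):$/,z):/' meas.py; sed -i 's/print("box",.*/print("box",np.round(rect(win(blue,C(c),20),0.073)[:1],1), np.round(rect(win(bright,C(c),22),0.045)[:2],1))/' meas.py; python3 meas.py | tail -6
python3 - <<'E'
from h import *
from scipy.spatial.transform import Rotation as R
s=manip.state(); q=s["tool_rot"]; print(R.from_quat([q[1],q[2],q[3],q[0]]).as_matrix().round(3))
E
```

```text
mid [357.4 303.5] half: long 64.9 cross -34.1
R [ 374.8 -342.   176.5  121.1  -77.1]
  mid [ 375.1 -342.7] half: long -50.2 cross 34.2
box [[6.838e+02 1.565e+02 8.290e+01 1.160e+01 1.000e-01]] [[679.5 156.6 105.4  62.2   0.8]]
box [[697.3  54.1  82.5   8.2  10.9]] [[693.8  53.6 107.4  64.8  10.6]]
box [[681.9 -61.1  83.7   9.4   5.7]] [[676.7 -61.8 105.6  64.6   4.7]]
[[-0.966  0.258  0.   ]
 [ 0.258  0.966  0.   ]
 [ 0.     0.    -1.   ]]Traceback (most recent call last):
  File "meas.py", line 31, in <module>
    print("box",np.round(rect(win(blue,C(c),20),0.073)[:1],1), np.round(rect(win(bright,C(c),22),0.045)[:2],1))
                         ~~~~^^^^^^^^^^^^^^^^^^^^^^^^^
  File "meas.py", line 9, in rect
    P=np.float32([onz("top",*q[0],z)[:2]*1000 for q in c]); (x,y),(a,b),t=cv2.minAreaRect(P)
                  ~~~^^^^^^^^^^^^^^^
  File "h.py", line 10, in onz
    o,d=ray(n,u,v); return o+d*(z-o[2])/d[2]
        ~~~^^^^^^^
  File "h.py", line 6, in ray
    c,T=cal(n); p=np.array([(u-c["cx"])/c["fx"],(v-c["cy"])/c["fy"]]); q=p.copy()
        ~~~^^^
  File "h.py", line 4, in cal
    c=manip.get_calibration(n); return c,np.array(c["T"])
ValueError: time passes only in moves, steps and waits
```

```bash
python3 - <<'E'
s=open('h.py').read()
s=s.replace('''    c=manip.get_calibration(n); return c,np.array(c["T"])''','''    if n not in _c: _c[n]=manip.get_calibration(n)
    c=_c[n]; return c,np.array(c["T"])''').replace("def cal","_c={}\ndef cal",1)
s+='''
from scipy.spatial.transform import Rotation as R
def yaw(s):
    q=s["tool_rot"]; M=R.from_quat([q[1],q[2],q[3],q[0]]).as_matrix(); return M
def go(x,y,gz,yj):
    """offset (mm) & twist to put grasp point at x,y,gz (mm), jaw axis (tool y) yaw yj deg mod 180"""
    s=manip.state(); M=yaw(s); p=np.array(s["tool_pos"])*1000; 
    d=M.T@(np.array([x,y,gz+155])-p); cur=np.degrees(np.arctan2(M[1,1],M[0,1]))
    t=-((yj-cur+90)%180-90)
    print("t",round(s["time"],2),"grasp",(p-[0,0,155]).round(1),"jaw",cur.round(2),"tilt",M[:2,2].round(3),"j6",round(s["joint_pos"][5],2),"g",round(s["gripper_width"],3),"F",np.round(s["contact_force"],1))
    print("  off",d.round(1),"twist",round(np.radians(t),4),"rows",np.ceil(max(np.linalg.norm(d)/41.7,abs(t)/7.16)))
'''
open('h.py','w').write(s)
E
python3 meas.py | tail -6; python3 -c "
from h import *
go(559.7,371.8,120,96.9)"
```

```text
box [[6.838e+02 1.565e+02 8.290e+01 1.160e+01 1.000e-01]] [[679.5 156.6 105.4  62.2   0.8]]
box [[697.3  54.1  82.5   8.2  10.9]] [[693.8  53.6 107.4  64.8  10.6]]
box [[681.9 -61.1  83.7   9.4   5.7]] [[676.7 -61.8 105.6  64.6   4.7]]
box [[ 681.  -160.7   86.     8.8   -1. ]] [[ 675.6 -161.1  105.4   62.2   -1.2]]
box [[ 539.8 -266.    75.6   11.5    8.2]] [[ 539.1 -265.   105.7   65.5    6.5]]
button [[ 464.3 -125.7   22.9   20.   -89.9]]
t 1.3 grasp [161.2 603.9 249.7] jaw 75.06 tilt [0. 0.] j6 -0.12 g 0.999 F [ 0.   0.  -0.4]
  off [-444.9 -121.5  129.7] twist -0.3812 rows 12.0
```

Emit:
play_rows --increments '[{"offset":[-40,-11,3],"twist":0,"grip":1},{"offset":[-80,-22,6],"twist":0,"grip":1},{"offset":[-120,-33,9],"twist":0,"grip":1},{"offset":[-160,-44,12],"twist":0,"grip":1},{"offset":[-200,-55,15],"twist":0,"grip":1}]'

```text
time: 1.72
tool_pos: [0.3415, 0.498, 0.3898]
tool_rot: [0.0, 0.13, 0.992, 0.0]
contact_force: [0.8, 0.4, -0.2]
gripper_width: 1.004
```

Emit:
play_rows --increments '[{"offset":[-40,-11,3],"twist":0,"grip":1},{"offset":[-80,-22,6],"twist":0,"grip":1},{"offset":[-120,-33,9],"twist":0,"grip":1},{"offset":[-160,-44,12],"twist":0,"grip":1},{"offset":[-200,-55,15],"twist":0,"grip":1}]'

```text
time: 2.13
tool_pos: [0.5208, 0.393, 0.3747]
tool_rot: [0.0, 0.13, 0.991, 0.0]
contact_force: [-0.1, 0.9, 0.4]
gripper_width: 1.0
```

Emit:
play_rows --increments '[{"offset":[-20,-6,20],"twist":-0.1,"grip":1},{"offset":[-45,-12,50],"twist":-0.2,"grip":1},{"offset":[-45,-12,80],"twist":-0.3,"grip":1},{"offset":[-45,-12,100],"twist":-0.38,"grip":1},{"offset":[-45,-12,100],"twist":-0.38,"grip":1}]'

```text
time: 2.55
tool_pos: [0.5583, 0.3697, 0.268]
tool_rot: [-0.005, -0.06, 0.998, -0.002]
contact_force: [-0.3, -0.3, -1.4]
gripper_width: 0.999
```

```bash
python3 -c "
from h import *
go(559.7,371.8,40,96.9)"
```

```text
t 2.55 grasp [558.3 369.7 113. ] jaw 96.84 tilt [-0.01  -0.005] j6 -1.22 g 0.999 F [-0.3 -0.3 -1.4]
  off [-2.4  2.2 72.9] twist -0.0011 rows 2.0
```

Emit:
play_rows --increments '[{"offset":[-2,2,20],"twist":0,"grip":1},{"offset":[-2,2,50],"twist":0,"grip":1},{"offset":[-2,2,73],"twist":0,"grip":1},{"offset":[-2,2,73],"twist":0,"grip":1},{"offset":[-2,2,73],"twist":0,"grip":0}]'

```text
time: 2.97
tool_pos: [0.561, 0.3736, 0.2016]
tool_rot: [-0.001, -0.059, 0.998, -0.0]
contact_force: [-0.5, -0.1, -0.1]
gripper_width: 0.884
```

Emit:
play_rows --increments '[{"offset":[0,0,0],"twist":0,"grip":0},{"offset":[0,0,0],"twist":0,"grip":0},{"offset":[0,0,0],"twist":0,"grip":0},{"offset":[0,0,0],"twist":0,"grip":0},{"offset":[0,0,0],"twist":0,"grip":0}]'

```text
time: 3.38
tool_pos: [0.562, 0.3732, 0.2035]
tool_rot: [0.001, -0.06, 0.998, -0.001]
contact_force: [-5.6, -2.0, 15.8]
gripper_width: 0.149
```

Emit:
play_rows --increments '[{"offset":[0,0,0],"twist":0,"grip":0},{"offset":[0,0,-10],"twist":0,"grip":0},{"offset":[0,0,-50],"twist":0,"grip":0},{"offset":[0,0,-90],"twist":0,"grip":0},{"offset":[0,0,-110],"twist":0,"grip":0}]'

```text
time: 3.8
tool_pos: [0.5618, 0.3738, 0.316]
tool_rot: [0.002, -0.06, 0.998, 0.001]
contact_force: [2.0, 1.3, -2.8]
gripper_width: 0.148
```

```bash
python3 -c "
from h import *
go(476.2,-7.4,150,94.7)"
```

```text
t 3.8 grasp [561.8 373.8 161. ] jaw 96.83 tilt [0.004 0.003] j6 -1.21 g 0.148 F [ 2.   1.3 -2.8]
  off [ 130.3 -368.4    9.7] twist 0.0371 rows 10.0
```

Emit:
play_rows --increments '[{"offset":[13,-37,0],"twist":0,"grip":0},{"offset":[26,-74,0],"twist":0,"grip":0},{"offset":[39,-111,0],"twist":0,"grip":0},{"offset":[52,-148,0],"twist":0,"grip":0},{"offset":[65,-184,0],"twist":0,"grip":0}]'

```text
time: 4.22
tool_pos: [0.5172, 0.1815, 0.3105]
tool_rot: [-0.001, -0.06, 0.998, -0.0]
contact_force: [1.3, -0.1, -4.8]
gripper_width: 0.147
```

Emit:
play_rows --increments '[{"offset":[13,-37,0],"twist":0,"grip":0},{"offset":[26,-74,0],"twist":0,"grip":0},{"offset":[39,-111,0],"twist":0,"grip":0},{"offset":[52,-148,0],"twist":0,"grip":0},{"offset":[65,-184,0],"twist":0.037,"grip":0}]'

```text
time: 4.63
tool_pos: [0.4746, -0.0088, 0.3108]
tool_rot: [-0.001, -0.041, 0.999, 0.0]
contact_force: [0.3, 0.0, -4.4]
gripper_width: 0.145
```

Emit:
play_rows --increments '[{"offset":[0,0,0],"twist":0,"grip":0},{"offset":[0,0,0],"twist":0,"grip":0},{"offset":[0,0,0],"twist":0,"grip":0}]'

```text
time: 4.88
tool_pos: [0.4756, -0.0074, 0.311]
tool_rot: [-0.001, -0.041, 0.999, 0.001]
contact_force: [-0.4, 0.6, -4.7]
gripper_width: 0.146
```

```bash
python3 - <<'E'
from h import *
go(476.2,-7.4,103,94.7)
a=manip.grab_frame("scene"); b=manip.grab_frame("top")
cv2.imwrite("pics/p1.png",np.hstack([cv2.resize(a[110:310,240:440],(400,400)),cv2.resize(b[190:350,260:420],(400,400))]))
E
```

```text
t 4.88 grasp [475.6  -7.4 156. ] jaw 94.67 tilt [-0.001  0.001] j6 -1.82 g 0.146 F [-0.4  0.6 -4.7]
  off [-0.7 -0.1 53. ] twist -0.0006 rows 2.0
```

View pics/p1.png

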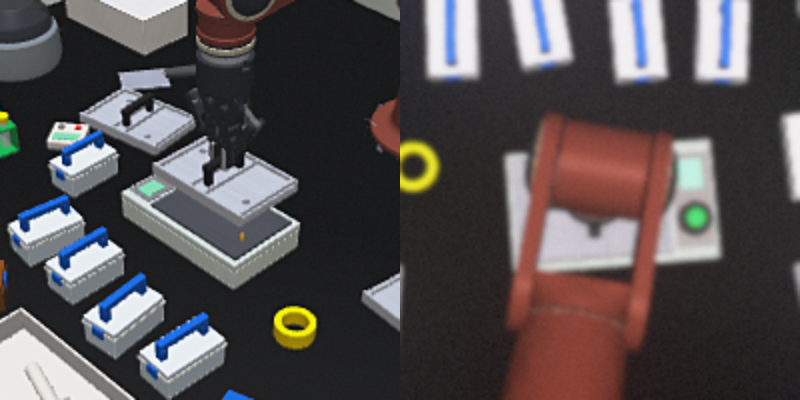

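The plate hangs level over the block, left pane around (225,175). Lowering it with the along-handle offset corrected.

Emit:
play_rows --increments '[{"offset":[-3,0,15],"twist":0,"grip":0},{"offset":[-3,0,30],"twist":0,"grip":0},{"offset":[-3,0,36],"twist":0,"grip":0},{"offset":[-3,0,40],"twist":0,"grip":0},{"offset":[-3,0,40],"twist":0,"grip":0}]'

```text
time: 5.4
tool_pos: [0.4788, -0.0064, 0.2706]
tool_rot: [-0.001, -0.042, 0.999, 0.0]
contact_force: [0.5, 1.7, -4.1]
gripper_width: 0.141
```

Emit:
play_rows --increments '[{"offset":[0,0,3],"twist":0,"grip":0},{"offset":[0,0,6],"twist":0,"grip":0},{"offset":[0,0,9],"twist":0,"grip":0},{"offset":[0,0,9],"twist":0,"grip":0},{"offset":[0,0,9],"twist":0,"grip":0}]'

```text
time: 5.82
tool_pos: [0.4791, -0.0072, 0.2627]
tool_rot: [-0.0, -0.041, 0.999, -0.0]
contact_force: [1.0, -0.4, -4.4]
gripper_width: 0.149
```

Emit:
play_rows --increments '[{"offset":[0,0,2],"twist":0,"grip":0},{"offset":[0,0,4],"twist":0,"grip":0},{"offset":[0,0,6],"twist":0,"grip":0},{"offset":[0,0,6],"twist":0,"grip":0},{"offset":[0,0,6],"twist":0,"grip":0}]'

```text
time: 6.23
tool_pos: [0.4793, -0.0072, 0.2575]
tool_rot: [-0.0, -0.041, 0.999, -0.0]
contact_force: [-3.1, 0.5, 3.2]
gripper_width: 0.147
```

Emit:
play_rows --increments '[{"offset":[0,0,1],"twist":0,"grip":0},{"offset":[0,0,2],"twist":0,"grip":0},{"offset":[0,0,3],"twist":0,"grip":0},{"offset":[0,0,3],"twist":0,"grip":0},{"offset":[0,0,3],"twist":0,"grip":0}]'

```text
time: 6.65
tool_pos: [0.4796, -0.0072, 0.2574]
tool_rot: [-0.001, -0.041, 0.999, -0.0]
contact_force: [-13.3, 1.9, 20.7]
gripper_width: 0.146
```

Emit:
play_rows --increments '[{"offset":[0,0,3],"twist":0,"grip":0},{"offset":[0,0,-2],"twist":0,"grip":0},{"offset":[0,0,-2],"twist":0,"grip":1},{"offset":[0,0,-2],"twist":0,"grip":1},{"offset":[0,0,-2],"twist":0,"grip":1}]'

```text
time: 7.07
tool_pos: [0.4793, -0.0072, 0.2557]
tool_rot: [0.001, -0.041, 0.999, -0.0]
contact_force: [0.3, 0.3, 0.7]
gripper_width: 0.561
```

Emit:
play_rows --increments '[{"offset":[0,0,0],"twist":0,"grip":1},{"offset":[0,0,0],"twist":0,"grip":1},{"offset":[0,0,-30],"twist":0,"grip":1},{"offset":[0,0,-70],"twist":0,"grip":1},{"offset":[0,0,-110],"twist":0,"grip":1}]'

```text
time: 7.48
tool_pos: [0.4784, -0.0071, 0.3652]
tool_rot: [-0.002, -0.041, 0.999, 0.0]
contact_force: [1.1, -0.1, 0.9]
gripper_width: 0.996
```

```bash
python3 - <<'E'
from h import *
go(679.5,156.6,150,90.5)
a=manip.grab_frame("scene"); b=manip.grab_frame("top")
cv2.imwrite("pics/s1.png",a);cv2.imwrite("pics/t1.png",b)
cv2.imwrite("pics/p2.png",np.hstack([cv2.resize(a[150:290,280:420],(400,400)),cv2.resize(b[150:310,260:420],(400,400))]))
for q in["adapter_a","box_k"]:
    for n in("scene","top"):
        (manip.grab_frame(n))
        for d in manip.tip_of(q,n): print(q,n,round(d["p"],2),w(n,d["xyz"]).round(3))
E
```

```text
t 7.48 grasp [478.4  -7.1 210.2] jaw 94.71 tilt [-0.004  0.001] j6 -1.82 g 0.996 F [ 1.1 -0.1  0.9]
  off [-214.   146.5   59.5] twist 0.0734 rows 7.0
adapter_a scene 0.8 [ 0.357  0.302 -0.   ]
adapter_a scene 0.78 [ 0.477 -0.011  0.055]
adapter_a scene 0.64 [ 0.372 -0.345  0.001]
adapter_a top 0.89 [ 0.374 -0.341 -0.001]
adapter_a top 0.7 [ 0.359  0.303 -0.   ]
adapter_a top 0.63 [ 0.476 -0.004  0.054]
box_k scene 0.95 [ 0.542 -0.271 -0.001]
box_k scene 0.91 [ 0.825 -0.129  0.003]
box_k scene 0.87 [0.696 0.056 0.   ]
box_k scene 0.8 [ 0.678 -0.164  0.001]
box_k scene 0.74 [ 0.679 -0.063 -0.   ]
box_k scene 0.63 [0.677 0.158 0.001]
box_k top 0.98 [ 0.695  0.053 -0.001]
box_k top 0.96 [ 0.54  -0.269  0.001]
box_k top 0.95 [ 0.678 -0.16   0.001]
box_k top 0.76 [ 0.681  0.159 -0.001]
box_k top 0.7 [ 0.679 -0.062 -0.001]
box_k top 0.63 [ 0.831 -0.129  0.001]
box_k top 0.56 [ 0.733  0.319 -0.001]
```

View pics/p2.png

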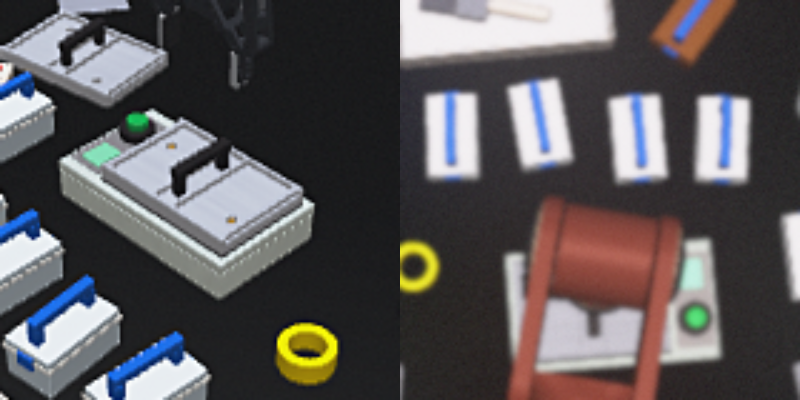

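Plate is home, with both pins showing in the holes (172,146) and (232,218). Now to weigh the boxes, starting with the leftmost.

Emit:
play_rows --increments '[{"offset":[-30,21,0],"twist":0,"grip":0.6},{"offset":[-60,41,0],"twist":0,"grip":0.6},{"offset":[-90,62,0],"twist":0,"grip":0.6},{"offset":[-120,82,10],"twist":0,"grip":0.6},{"offset":[-150,102,20],"twist":0,"grip":0.6}]'

```text
time: 8.4
tool_pos: [0.6215, 0.1081, 0.3451]
tool_rot: [0.0, -0.041, 0.999, -0.0]
contact_force: [-0.4, 0.1, 0.2]
gripper_width: 0.6
```

Emit:
play_rows --increments '[{"offset":[-30,21,10],"twist":0.03,"grip":0.6},{"offset":[-64,44,20],"twist":0.07,"grip":0.6},{"offset":[-64,44,30],"twist":0.073,"grip":0.6},{"offset":[-64,44,40],"twist":0.073,"grip":0.6},{"offset":[-64,44,40],"twist":0.073,"grip":0.6}]'

```text
time: 8.82
tool_pos: [0.6792, 0.1558, 0.3011]
tool_rot: [-0.004, -0.005, 1.0, -0.001]
contact_force: [-0.6, -0.6, -0.5]
gripper_width: 0.601
```

```bash
python3 -c "
from h import *
go(679.5,156.6,69,90.5)"
```

```text
t 8.82 grasp [679.2 155.8 146.1] jaw 90.56 tilt [-0.007 -0.001] j6 -1.46 g 0.601 F [-0.6 -0.6 -0.5]
  off [-0.8  0.9 77.1] twist 0.001 rows 2.0
```

Emit:
play_rows --increments '[{"offset":[0,0,35],"twist":0,"grip":0.6},{"offset":[0,0,65],"twist":0,"grip":0.6},{"offset":[0,0,75],"twist":0,"grip":0.6},{"offset":[0,0,75],"twist":0,"grip":0.6},{"offset":[0,0,75],"twist":0,"grip":0}]'

```text
time: 9.23
tool_pos: [0.68, 0.1553, 0.2315]
tool_rot: [-0.0, -0.004, 1.0, -0.0]
contact_force: [1.0, 0.7, 0.9]
gripper_width: 0.474
```

Emit:
play_rows --increments '[{"offset":[0,0,0],"twist":0,"grip":0},{"offset":[0,0,0],"twist":0,"grip":0},{"offset":[0,0,0],"twist":0,"grip":0},{"offset":[0,0,0],"twist":0,"grip":0},{"offset":[0,0,0],"twist":0,"grip":0}]'

```text
time: 9.65
tool_pos: [0.6815, 0.156, 0.2341]
tool_rot: [0.002, -0.005, 1.0, 0.0]
contact_force: [-0.5, -0.3, 6.7]
gripper_width: 0.118
```

Emit:
play_rows --increments '[{"offset":[0,0,-5],"twist":0,"grip":0},{"offset":[0,0,-12],"twist":0,"grip":0},{"offset":[0,0,-12],"twist":0,"grip":0},{"offset":[0,0,-12],"twist":0,"grip":0},{"offset":[0,0,-12],"twist":0,"grip":0}]'

```text
time: 10.07
tool_pos: [0.6802, 0.156, 0.2425]
tool_rot: [-0.0, -0.005, 1.0, -0.0]
contact_force: [0.3, -0.7, -0.9]
gripper_width: 0.119
```

```bash
python3 -c "
from h import *
go(695,53.5,130,100.7)"
```

```text
t 10.07 grasp [680.2 156.   87.5] jaw 90.53 tilt [-0. -0.] j6 -1.46 g 0.119 F [ 0.3 -0.7 -0.9]
  off [ -13.8 -102.6  -42.5] twist -0.1775 rows 3.0
```

Box 1 weighs about 1 N, so it is empty. Setting it back and going to box 2.

Emit:
play_rows --increments '[{"offset":[0,0,5],"twist":0,"grip":0},{"offset":[0,0,9],"twist":0,"grip":0},{"offset":[0,0,10],"twist":0,"grip":0},{"offset":[0,0,10],"twist":0,"grip":0.6},{"offset":[0,0,10],"twist":0,"grip":0.6}]'

```text
time: 10.48
tool_pos: [0.6803, 0.1559, 0.2323]
tool_rot: [-0.0, -0.005, 1.0, -0.0]
contact_force: [0.5, -1.0, 1.0]
gripper_width: 0.39
```

Emit:
play_rows --increments '[{"offset":[0,0,0],"twist":0,"grip":0.6},{"offset":[0,0,0],"twist":0,"grip":0.6},{"offset":[0,0,-30],"twist":0,"grip":0.6},{"offset":[0,0,-50],"twist":0,"grip":0.6},{"offset":[0,0,-50],"twist":0,"grip":0.6}]'

```text
time: 10.9
tool_pos: [0.682, 0.1561, 0.2882]
tool_rot: [0.004, -0.005, 1.0, 0.0]
contact_force: [1.0, 0.2, 2.0]
gripper_width: 0.603
```

Emit:
play_rows --increments '[{"offset":[-5,-35,0],"twist":-0.06,"grip":0.6},{"offset":[-10,-70,0],"twist":-0.12,"grip":0.6},{"offset":[-14,-103,0],"twist":-0.178,"grip":0.6},{"offset":[-14,-103,0],"twist":-0.178,"grip":0.6},{"offset":[-14,-103,0],"twist":-0.178,"grip":0.6}]'

```text
time: 11.32
tool_pos: [0.6953, 0.0513, 0.2817]
tool_rot: [-0.001, -0.092, 0.996, 0.0]
contact_force: [0.6, 0.9, -0.3]
gripper_width: 0.6
```

```bash
python3 -c "
from h import *
go(695,53.5,74,100.7)"
```

```text
t 11.32 grasp [695.3  51.3 126.7] jaw 100.53 tilt [-0.001  0.   ] j6 -1.79 g 0.6 F [ 0.6  0.9 -0.3]
  off [-0.2  2.2 52.7] twist -0.003 rows 2.0
```

Emit:
play_rows --increments '[{"offset":[0,2,30],"twist":0,"grip":0.6},{"offset":[0,2,50],"twist":0,"grip":0.6},{"offset":[0,2,53],"twist":0,"grip":0.6},{"offset":[0,2,53],"twist":0,"grip":0},{"offset":[0,2,53],"twist":0,"grip":0}]'

```text
time: 11.73
tool_pos: [0.695, 0.0559, 0.2301]
tool_rot: [0.0, -0.094, 0.996, 0.0]
contact_force: [0.0, -0.5, -0.3]
gripper_width: 0.325
```

Emit:
play_rows --increments '[{"offset":[0,0,0],"twist":0,"grip":0},{"offset":[0,0,0],"twist":0,"grip":0},{"offset":[0,0,0],"twist":0,"grip":0},{"offset":[0,0,0],"twist":0,"grip":0}]'

```text
time: 12.07
tool_pos: [0.6956, 0.0551, 0.2315]
tool_rot: [0.001, -0.093, 0.996, -0.0]
contact_force: [0.6, -1.1, 2.3]
gripper_width: 0.121
```

Emit:
play_rows --increments '[{"offset":[0,0,-5],"twist":0,"grip":0},{"offset":[0,0,-12],"twist":0,"grip":0},{"offset":[0,0,-12],"twist":0,"grip":0},{"offset":[0,0,-12],"twist":0,"grip":0},{"offset":[0,0,-12],"twist":0,"grip":0}]'

```text
time: 12.48
tool_pos: [0.6948, 0.055, 0.2417]
tool_rot: [-0.0, -0.093, 0.996, 0.0]
contact_force: [-0.9, -0.4, -0.7]
gripper_width: 0.124
```

```bash
python3 -c "
from h import *
go(679,-62,130,95)
go(475,38,170,94.7)"
```

```text
t 12.48 grasp [694.8  55.   86.7] jaw 100.72 tilt [-0.  0.] j6 -1.79 g 0.124 F [-0.9 -0.4 -0.7]
  off [  37.3 -112.   -43.3] twist 0.0999 rows 4.0
t 12.48 grasp [694.8  55.   86.7] jaw 100.72 tilt [-0.  0.] j6 -1.79 g 0.124 F [-0.9 -0.4 -0.7]
  off [219.2  24.2 -83.3] twist 0.1051 rows 6.0
```

Box 2 is empty as well (0.7 N). Next is box 3.

Emit:
play_rows --increments '[{"offset":[0,0,5],"twist":0,"grip":0},{"offset":[0,0,9],"twist":0,"grip":0},{"offset":[0,0,10],"twist":0,"grip":0},{"offset":[0,0,10],"twist":0,"grip":0.6},{"offset":[0,0,10],"twist":0,"grip":0.6}]'

```text
time: 12.9
tool_pos: [0.6948, 0.0551, 0.2312]
tool_rot: [-0.0, -0.093, 0.996, 0.0]
contact_force: [-0.4, -0.6, 0.5]
gripper_width: 0.393
```

Emit:
play_rows --increments '[{"offset":[0,0,0],"twist":0,"grip":0.6},{"offset":[0,0,0],"twist":0,"grip":0.6},{"offset":[0,0,-30],"twist":0,"grip":0.6},{"offset":[0,0,-50],"twist":0,"grip":0.6},{"offset":[0,0,-50],"twist":0,"grip":0.6}]'

```text
time: 13.32
tool_pos: [0.6966, 0.0551, 0.2876]
tool_rot: [0.005, -0.094, 0.996, -0.001]
contact_force: [1.7, 0.9, 0.3]
gripper_width: 0.596
```

Emit:
play_rows --increments '[{"offset":[12,-36,0],"twist":0.03,"grip":0.6},{"offset":[24,-72,0],"twist":0.07,"grip":0.6},{"offset":[37,-112,0],"twist":0.1,"grip":0.6},{"offset":[37,-112,0],"twist":0.1,"grip":0.6},{"offset":[37,-112,0],"twist":0.1,"grip":0.6}]'

```text
time: 13.73
tool_pos: [0.679, -0.0641, 0.2811]
tool_rot: [-0.0, -0.042, 0.999, 0.0]
contact_force: [0.3, 0.1, 0.6]
gripper_width: 0.598
```

```bash
python3 -c "
from h import *
go(679,-62,74,95)"
```

```text
t 13.73 grasp [679.  -64.1 126.1] jaw 94.8 tilt [-0.001  0.   ] j6 -1.86 g 0.598 F [0.3 0.1 0.6]
  off [-0.2  2.  52.1] twist -0.0035 rows 2.0
```

Emit:
play_rows --increments '[{"offset":[0,1,30],"twist":0,"grip":0.6},{"offset":[0,1,50],"twist":0,"grip":0.6},{"offset":[0,1,52],"twist":0,"grip":0.6},{"offset":[0,1,52],"twist":0,"grip":0},{"offset":[0,1,52],"twist":0,"grip":0}]'

```text
time: 14.15
tool_pos: [0.6797, -0.0601, 0.2302]
tool_rot: [0.0, -0.044, 0.999, -0.0]
contact_force: [-0.2, -0.4, 0.0]
gripper_width: 0.33
```

Emit:
play_rows --increments '[{"offset":[0,0,0],"twist":0,"grip":0},{"offset":[0,0,0],"twist":0,"grip":0},{"offset":[0,0,0],"twist":0,"grip":0},{"offset":[0,0,0],"twist":0,"grip":0}]'

```text
time: 14.48
tool_pos: [0.6802, -0.0611, 0.2317]
tool_rot: [0.002, -0.044, 0.999, -0.001]
contact_force: [1.7, -0.7, 2.4]
gripper_width: 0.121
```

Emit:
play_rows --increments '[{"offset":[0,0,-5],"twist":0,"grip":0},{"offset":[0,0,-12],"twist":0,"grip":0},{"offset":[0,0,-12],"twist":0,"grip":0},{"offset":[0,0,-12],"twist":0,"grip":0},{"offset":[0,0,-12],"twist":0,"grip":0}]'

```text
time: 14.9
tool_pos: [0.6789, -0.0608, 0.241]
tool_rot: [-0.001, -0.044, 0.999, 0.0]
contact_force: [-0.0, -0.4, -4.1]
gripper_width: 0.119
```

```bash
python3 -c "
from h import *
go(678,-161,130,89)
go(472.4,38.4,180,94.7)"
```

```text
t 14.9 grasp [678.9 -60.8  86. ] jaw 95.0 tilt [-0.001  0.   ] j6 -1.86 g 0.119 F [-0.  -0.4 -4.1]
  off [  9.7 -99.7 -44. ] twist 0.1047 rows 3.0
t 14.9 grasp [678.9 -60.8  86. ] jaw 95.0 tilt [-0.001  0.   ] j6 -1.86 g 0.119 F [-0.  -0.4 -4.1]
  off [197.3 116.8 -93.7] twist 0.0052 rows 6.0
```

Box 3 is full (4.1 N), so it goes to the left nest.

Emit:
play_rows --increments '[{"offset":[0,0,-30],"twist":0,"grip":0},{"offset":[0,0,-65],"twist":0,"grip":0},{"offset":[0,0,-100],"twist":0,"grip":0},{"offset":[25,15,-104],"twist":0,"grip":0},{"offset":[55,33,-104],"twist":0,"grip":0}]'

```text
time: 15.32
tool_pos: [0.6231, -0.0336, 0.3506]
tool_rot: [0.004, -0.043, 0.999, -0.001]
contact_force: [0.7, 1.5, -3.7]
gripper_width: 0.122
```

Emit:
play_rows --increments '[{"offset":[33,19,0],"twist":0.005,"grip":0},{"offset":[66,38,0],"twist":0.005,"grip":0},{"offset":[99,58,0],"twist":0.005,"grip":0},{"offset":[130,77,0],"twist":0.005,"grip":0},{"offset":[142,84,0],"twist":0.005,"grip":0}]'

```text
time: 15.73
tool_pos: [0.4691, 0.0401, 0.3438]
tool_rot: [-0.002, -0.042, 0.999, 0.001]
contact_force: [-0.0, -0.5, -4.8]
gripper_width: 0.118
```

Emit:
play_rows --increments '[{"offset":[0,0,0],"twist":0,"grip":0},{"offset":[0,0,0],"twist":0,"grip":0}]'

```text
time: 15.9
tool_pos: [0.4722, 0.0389, 0.3454]
tool_rot: [0.0, -0.042, 0.999, -0.0]
contact_force: [-0.7, -0.6, -4.0]
gripper_width: 0.118
```

```bash
python3 -c "
from h import *
go(472.9,38.4,142.6,94.7)"
```

```text
t 15.9 grasp [472.2  38.9 190.4] jaw 94.76 tilt [ 0. -0.] j6 -1.73 g 0.118 F [-0.7 -0.6 -4. ]
  off [-0.7 -0.5 47.8] twist 0.0011 rows 2.0
```

Emit:
play_rows --increments '[{"offset":[-1,0,15],"twist":0,"grip":0},{"offset":[-1,0,30],"twist":0,"grip":0},{"offset":[-1,0,40],"twist":0,"grip":0},{"offset":[-1,0,45],"twist":0,"grip":0},{"offset":[-1,0,45],"twist":0,"grip":0}]'

```text
time: 16.32
tool_pos: [0.4738, 0.0383, 0.2989]
tool_rot: [-0.002, -0.041, 0.999, 0.0]
contact_force: [-1.0, -0.8, -3.9]
gripper_width: 0.122
```

Emit:
play_rows --increments '[{"offset":[0,0,2],"twist":0,"grip":0},{"offset":[0,0,4],"twist":0,"grip":0},{"offset":[0,0,4],"twist":0,"grip":0}]'

```text
time: 16.57
tool_pos: [0.4745, 0.0384, 0.2978]
tool_rot: [0.001, -0.041, 0.999, -0.0]
contact_force: [0.3, 0.0, -3.3]
gripper_width: 0.121
```

Emit:
play_rows --increments '[{"offset":[0,0,1],"twist":0,"grip":0},{"offset":[0,0,2],"twist":0,"grip":0},{"offset":[0,0,2],"twist":0,"grip":0}]'

```text
time: 16.82
tool_pos: [0.4746, 0.0382, 0.2975]
tool_rot: [0.001, -0.041, 0.999, -0.001]
contact_force: [-5.1, -2.9, 7.6]
gripper_width: 0.119
```

Seated, so release it and go to box 4.

Emit:
play_rows --increments '[{"offset":[0,0,-1],"twist":0,"grip":0},{"offset":[0,0,-1],"twist":0,"grip":0.6},{"offset":[0,0,-1],"twist":0,"grip":0.6},{"offset":[0,0,-1],"twist":0,"grip":0.6},{"offset":[0,0,-1],"twist":0,"grip":0.6}]'

```text
time: 17.23
tool_pos: [0.474, 0.0387, 0.2958]
tool_rot: [0.0, -0.041, 0.999, 0.0]
contact_force: [0.9, -1.0, -0.6]
gripper_width: 0.601
```

Emit:
play_rows --increments '[{"offset":[0,0,-15],"twist":0,"grip":0.6},{"offset":[0,0,-45],"twist":0,"grip":0.6},{"offset":[0,0,-45],"twist":0,"grip":0.6},{"offset":[-29,-29,-45],"twist":0,"grip":0.6},{"offset":[-58,-58,-45],"twist":0,"grip":0.6}]'

```text
time: 17.65
tool_pos: [0.5366, -0.0141, 0.3414]
tool_rot: [0.001, -0.042, 0.999, -0.0]
contact_force: [0.0, 0.7, 0.4]
gripper_width: 0.604
```

Emit:
play_rows --increments '[{"offset":[-25,-31,0],"twist":0.02,"grip":0.6},{"offset":[-50,-62,10],"twist":0.04,"grip":0.6},{"offset":[-75,-93,20],"twist":0.06,"grip":0.6},{"offset":[-100,-124,30],"twist":0.08,"grip":0.6},{"offset":[-127,-157,40],"twist":0.1,"grip":0.6}]'

```text
time: 18.07
tool_pos: [0.6756, -0.1605, 0.3]
tool_rot: [-0.0, 0.009, 1.0, 0.0]
contact_force: [0.5, 0.9, 0.7]
gripper_width: 0.595
```

```bash
python3 - <<'E'
from h import *
go(678,-161,128,89)
for n in("top","scene"):
    a=manip.grab_frame(n)
    for d in manip.tip_of("box_k",n): print(n,round(d["p"],2),w(n,d["xyz"]).round(3))
cv2.imwrite("pics/s2.png",a)
E
```

```text
t 18.07 grasp [ 675.6 -160.5  145. ] jaw 88.92 tilt [-0.  0.] j6 -1.89 g 0.595 F [0.5 0.9 0.7]
  off [-2.4 -0.5 17. ] twist -0.0014 rows 1.0
top 0.94 [ 0.537 -0.268  0.003]
top 0.89 [0.741 0.041 0.   ]
top 0.79 [ 0.826 -0.128  0.001]
top 0.65 [ 0.677  0.157 -0.003]
top 0.6 [0.476 0.039 0.068]
scene 0.96 [ 0.543 -0.269 -0.   ]
scene 0.74 [0.473 0.041 0.066]
scene 0.74 [ 0.679 -0.162  0.004]
scene 0.73 [0.737 0.047 0.001]
scene 0.7 [0.675 0.157 0.   ]
scene 0.61 [ 0.824 -0.131  0.001]
```

The box is in the left nest. Box 2, one of the empties, was knocked to about (0.739,0.044), within its limit. Weighing box 4.

Emit:
play_rows --increments '[{"offset":[-2,0,30],"twist":0,"grip":0.6},{"offset":[-2,0,60],"twist":0,"grip":0.6},{"offset":[-2,0,71],"twist":0,"grip":0.6},{"offset":[-2,0,71],"twist":0,"grip":0},{"offset":[-2,0,71],"twist":0,"grip":0}]'

```text
time: 18.68
tool_pos: [0.6761, -0.1582, 0.2308]
tool_rot: [-0.0, 0.008, 1.0, 0.0]
contact_force: [0.2, -0.2, 0.3]
gripper_width: 0.327
```

Emit:
play_rows --increments '[{"offset":[0,0,0],"twist":0,"grip":0},{"offset":[0,0,0],"twist":0,"grip":0},{"offset":[0,0,0],"twist":0,"grip":0},{"offset":[0,0,0],"twist":0,"grip":0}]'

```text
time: 19.02
tool_pos: [0.6772, -0.1593, 0.2326]
tool_rot: [0.002, 0.009, 1.0, -0.001]
contact_force: [-1.3, -0.3, 3.4]
gripper_width: 0.12
```

Emit:
play_rows --increments '[{"offset":[0,0,-5],"twist":0,"grip":0},{"offset":[0,0,-12],"twist":0,"grip":0},{"offset":[0,0,-12],"twist":0,"grip":0},{"offset":[0,0,-12],"twist":0,"grip":0},{"offset":[0,0,-12],"twist":0,"grip":0}]'

```text
time: 19.43
tool_pos: [0.6764, -0.159, 0.2421]
tool_rot: [-0.0, 0.009, 1.0, 0.0]
contact_force: [0.6, -0.3, -1.5]
gripper_width: 0.118
```

```bash
python3 -c "
from h import *
go(540,-267,130,97)
go(480,-53.2,190,94.7)"
```

```text
t 19.43 grasp [ 676.4 -159.    87.1] jaw 88.98 tilt [-0.  0.] j6 -1.89 g 0.118 F [ 0.6 -0.3 -1.5]
  off [ 134.5 -110.4  -42.9] twist -0.14 rows 5.0
t 19.43 grasp [ 676.4 -159.    87.1] jaw 88.98 tilt [-0.  0.] j6 -1.89 g 0.118 F [ 0.6 -0.3 -1.5]
  off [ 198.3  102.3 -102.9] twist -0.0999 rows 6.0
```

Box 4 is empty at about 1.5 N, within noise. On to box 5.

Emit:
play_rows --increments '[{"offset":[0,0,5],"twist":0,"grip":0},{"offset":[0,0,9],"twist":0,"grip":0},{"offset":[0,0,10],"twist":0,"grip":0},{"offset":[0,0,10],"twist":0,"grip":0.6},{"offset":[0,0,10],"twist":0,"grip":0.6}]'

```text
time: 19.85
tool_pos: [0.6764, -0.159, 0.2316]
tool_rot: [-0.0, 0.009, 1.0, 0.0]
contact_force: [-0.3, -0.3, -0.4]
gripper_width: 0.396
```

Emit:
play_rows --increments '[{"offset":[0,0,0],"twist":0,"grip":0.6},{"offset":[0,0,0],"twist":0,"grip":0.6},{"offset":[0,0,-30],"twist":0,"grip":0.6},{"offset":[0,0,-50],"twist":0,"grip":0.6},{"offset":[0,0,-50],"twist":0,"grip":0.6}]'

```text
time: 20.27
tool_pos: [0.6781, -0.1595, 0.2879]
tool_rot: [0.004, 0.009, 1.0, -0.001]
contact_force: [-0.6, 0.1, 1.3]
gripper_width: 0.598
```

Emit:
play_rows --increments '[{"offset":[30,-24,0],"twist":-0.04,"grip":0.6},{"offset":[60,-48,0],"twist":-0.08,"grip":0.6},{"offset":[90,-73,0],"twist":-0.12,"grip":0.6},{"offset":[120,-98,0],"twist":-0.14,"grip":0.6},{"offset":[135,-110,0],"twist":-0.14,"grip":0.6}]'

```text
time: 20.68
tool_pos: [0.5367, -0.2683, 0.2811]
tool_rot: [-0.001, -0.06, 0.998, 0.0]
contact_force: [-0.2, -0.1, -0.1]
gripper_width: 0.598
```

Emit:
play_rows --increments '[{"offset":[0,0,0],"twist":0,"grip":0.6},{"offset":[0,0,0],"twist":0,"grip":0.6}]'

```text
time: 20.85
tool_pos: [0.5389, -0.2671, 0.2816]
tool_rot: [-0.0, -0.06, 0.998, 0.0]
contact_force: [0.4, 0.5, 1.1]
gripper_width: 0.602
```

```bash
python3 -c "
from h import *
go(540.5,-267.5,74,97)"
```

```text
t 20.85 grasp [ 538.9 -267.1  126.6] jaw 96.88 tilt [-0.     0.001] j6 -2.27 g 0.602 F [0.4 0.5 1.1]
  off [-1.6 -0.7 52.6] twist -0.0021 rows 2.0
```

Emit:
play_rows --increments '[{"offset":[-1,0,30],"twist":0,"grip":0.6},{"offset":[-1,0,50],"twist":0,"grip":0.6},{"offset":[-1,0,52],"twist":0,"grip":0.6},{"offset":[-1,0,52],"twist":0,"grip":0},{"offset":[-1,0,52],"twist":0,"grip":0}]'

```text
time: 21.27
tool_pos: [0.5415, -0.2661, 0.2308]
tool_rot: [0.0, -0.062, 0.998, -0.0]
contact_force: [0.4, 0.0, 0.8]
gripper_width: 0.327
```

Emit:
play_rows --increments '[{"offset":[0,0,0],"twist":0,"grip":0},{"offset":[0,0,0],"twist":0,"grip":0},{"offset":[0,0,0],"twist":0,"grip":0},{"offset":[0,0,0],"twist":0,"grip":0}]'

```text
time: 21.6
tool_pos: [0.5415, -0.267, 0.2321]
tool_rot: [0.002, -0.061, 0.998, -0.001]
contact_force: [2.7, -1.0, 2.9]
gripper_width: 0.123
```

Emit:
play_rows --increments '[{"offset":[0,0,-5],"twist":0,"grip":0},{"offset":[0,0,-12],"twist":0,"grip":0},{"offset":[0,0,-12],"twist":0,"grip":0},{"offset":[0,0,-12],"twist":0,"grip":0},{"offset":[0,0,-12],"twist":0,"grip":0}]'

```text
time: 22.02
tool_pos: [0.5401, -0.2663, 0.2415]
tool_rot: [-0.001, -0.061, 0.998, 0.0]
contact_force: [0.3, 0.9, -5.1]
gripper_width: 0.12
```

```bash
python3 -c "
from h import *
go(480,-53.2,190,94.7)"
```

```text
t 22.02 grasp [ 540.1 -266.3   86.5] jaw 97.0 tilt [-0.001  0.001] j6 -2.27 g 0.12 F [ 0.3  0.9 -5.1]
  off [  33.8  218.9 -103.2] twist 0.0402 rows 6.0
```

Full (5.1 N), so it goes to the right nest.

Emit:
play_rows --increments '[{"offset":[0,0,-35],"twist":0,"grip":0},{"offset":[0,0,-70],"twist":0,"grip":0},{"offset":[0,0,-103],"twist":0,"grip":0},{"offset":[5,36,-103],"twist":0,"grip":0},{"offset":[10,70,-103],"twist":0,"grip":0}]'

```text
time: 22.43
tool_pos: [0.5226, -0.1989, 0.3488]
tool_rot: [0.003, -0.06, 0.998, -0.001]
contact_force: [-0.3, 0.6, -4.4]
gripper_width: 0.12
```

Emit:
play_rows --increments '[{"offset":[6,37,0],"twist":0.04,"grip":0},{"offset":[12,74,0],"twist":0.04,"grip":0},{"offset":[18,111,0],"twist":0.04,"grip":0},{"offset":[23,149,0],"twist":0.04,"grip":0},{"offset":[23,149,0],"twist":0.04,"grip":0}]'

```text
time: 22.85
tool_pos: [0.479, -0.0483, 0.3438]
tool_rot: [-0.001, -0.044, 0.999, 0.002]
contact_force: [1.1, -1.2, -5.0]
gripper_width: 0.122
```

Emit:
play_rows --increments '[{"offset":[0,0,0],"twist":0,"grip":0},{"offset":[0,0,0],"twist":0,"grip":0}]'

```text
time: 23.02
tool_pos: [0.4809, -0.053, 0.3449]
tool_rot: [-0.0, -0.041, 0.999, -0.0]
contact_force: [-0.4, -0.3, -3.7]
gripper_width: 0.121
```

```bash
python3 -c "
from h import *
go(481,-53.2,142.8,94.7)"
```

```text
t 23.02 grasp [480.9 -53.  189.9] jaw 94.75 tilt [-0. -0.] j6 -1.92 g 0.121 F [-0.4 -0.3 -3.7]
  off [-0.1 -0.1 47.1] twist 0.0009 rows 2.0
```

Emit:
play_rows --increments '[{"offset":[0,0,15],"twist":0,"grip":0},{"offset":[0,0,30],"twist":0,"grip":0},{"offset":[0,0,40],"twist":0,"grip":0},{"offset":[0,0,46],"twist":0,"grip":0},{"offset":[0,0,46],"twist":0,"grip":0}]'

```text
time: 23.43
tool_pos: [0.4812, -0.0541, 0.2987]
tool_rot: [-0.001, -0.04, 0.999, -0.0]
contact_force: [-0.8, 0.6, -4.2]
gripper_width: 0.118
```

Emit:
play_rows --increments '[{"offset":[0,0,1],"twist":0,"grip":0},{"offset":[0,0,3],"twist":0,"grip":0},{"offset":[0,0,3],"twist":0,"grip":0},{"offset":[0,0,3],"twist":0,"grip":0}]'

```text
time: 23.77
tool_pos: [0.4816, -0.0537, 0.298]
tool_rot: [0.001, -0.041, 0.999, -0.001]
contact_force: [-4.2, -3.2, 6.4]
gripper_width: 0.12
```

Emit:
play_rows --increments '[{"offset":[0,0,-1],"twist":0,"grip":0},{"offset":[0,0,-1],"twist":0,"grip":0.6},{"offset":[0,0,-1],"twist":0,"grip":0.6},{"offset":[0,0,-1],"twist":0,"grip":0.6},{"offset":[0,0,-1],"twist":0,"grip":0.6}]'

```text
time: 24.18
tool_pos: [0.4812, -0.053, 0.2972]
tool_rot: [0.0, -0.041, 0.999, 0.0]
contact_force: [0.7, 0.2, -0.9]
gripper_width: 0.602
```

Emit:
play_rows --increments '[{"offset":[0,0,-15],"twist":0,"grip":0.6},{"offset":[0,0,-45],"twist":0,"grip":0.6},{"offset":[0,0,-80],"twist":0,"grip":0.3},{"offset":[0,-35,-80],"twist":0,"grip":0},{"offset":[0,-70,-80],"twist":0,"grip":0}]'

```text
time: 24.6
tool_pos: [0.4877, -0.1228, 0.3808]
tool_rot: [0.003, -0.043, 0.999, -0.001]
contact_force: [0.2, 0.1, -0.3]
gripper_width: 0.183
```

Emit:
play_rows --increments '[{"offset":[-20,-35,0],"twist":0,"grip":0},{"offset":[-40,-60,0],"twist":0,"grip":0},{"offset":[-40,-90,0],"twist":0,"grip":0},{"offset":[-40,-90,0],"twist":0,"grip":0}]'

```text
time: 24.93
tool_pos: [0.5348, -0.2132, 0.377]
tool_rot: [0.0, -0.039, 0.999, -0.001]
contact_force: [-0.7, -0.6, 0.6]
gripper_width: 0.004
```

```bash
python3 - <<'E'
from h import *
I={}
for n in("top","scene"):
    I[n]=manip.grab_frame(n)
    for q in("box_k","adapter_a","start_top"):
        for d in manip.tip_of(q,n): print(n,q,round(d["p"],2),w(n,d["xyz"]).round(3))
go(464,-126,120,94.7)
cv2.imwrite("pics/p3.png",np.hstack([cv2.resize(I["scene"][150:290,270:410],(400,400)),cv2.resize(I["top"][150:310,260:420],(400,400))]))
E
```

```text
top box_k 0.97 [0.741 0.047 0.001]
top box_k 0.93 [ 0.827 -0.125  0.001]
top box_k 0.83 [ 0.48  -0.054  0.068]
top box_k 0.69 [0.678 0.161 0.001]
top box_k 0.61 [ 0.679 -0.154 -0.001]
top box_k 0.58 [0.475 0.04  0.067]
top adapter_a 0.85 [ 0.374 -0.342 -0.002]
top adapter_a 0.77 [0.359 0.305 0.001]
top adapter_a 0.75 [ 0.477 -0.004  0.053]
top adapter_a 0.73 [ 0.504 -0.374 -0.002]
top adapter_a 0.53 [ 0.522  0.202 -0.002]
top start_top 0.45 [ 0.467 -0.125  0.072]
scene box_k 0.86 [ 0.824 -0.131 -0.001]
scene box_k 0.76 [ 0.481 -0.054  0.067]
scene box_k 0.73 [ 0.675 -0.16   0.   ]
scene box_k 0.67 [0.677 0.159 0.002]
scene box_k 0.61 [0.471 0.04  0.068]
scene box_k 0.6 [ 0.738  0.047 -0.002]
scene box_k 0.43 [ 0.376 -0.343  0.005]
scene adapter_a 0.97 [ 0.478 -0.009  0.056]
scene adapter_a 0.6 [0.354 0.304 0.001]
scene adapter_a 0.6 [ 0.373 -0.346  0.002]
t 25.33 grasp [ 533.9 -208.4  222.3] jaw 94.78 tilt [0. 0.] j6 -2.16 g 0.001 F [-0.5  0.  -0. ]
  off [ 62.9  87.9 102.3] twist 0.0014 rows 4.0
```

View pics/p3.png

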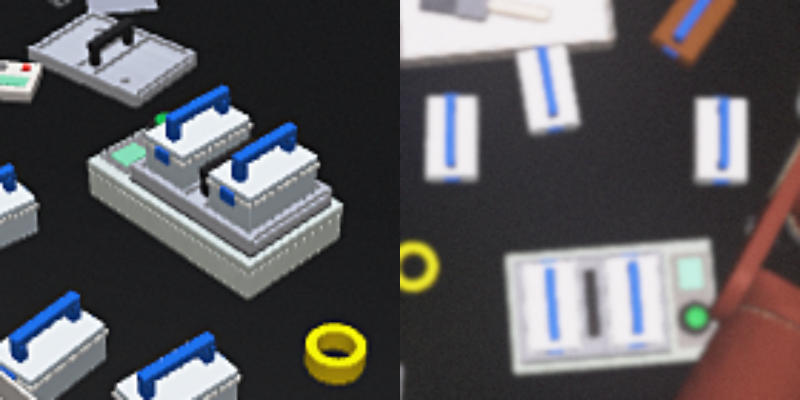

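Both boxes sit squarely in their nests: left pane (200,130) and (262,165), right pane (550,305) and (632,303). Both networks put them within about 3 mm of the bays. The button is at (696,317) in the right pane, about (0.465,-0.126) on the bench.

Emit:
play_rows --increments '[{"offset":[20,28,0],"twist":0,"grip":0},{"offset":[40,56,0],"twist":0,"grip":0},{"offset":[62,86,0],"twist":0,"grip":0},{"offset":[62,86,0],"twist":0,"grip":0},{"offset":[62,86,0],"twist":0,"grip":0}]'

```text
time: 25.75
tool_pos: [0.4641, -0.127, 0.377]
tool_rot: [0.0, -0.042, 0.999, -0.0]
contact_force: [0.9, -1.1, -0.3]
gripper_width: 0.002
```

Emit:
play_rows --increments '[{"offset":[0,0,35],"twist":0,"grip":0},{"offset":[0,0,70],"twist":0,"grip":0},{"offset":[0,0,105],"twist":0,"grip":0},{"offset":[0,0,115],"twist":0,"grip":0},{"offset":[0,0,115],"twist":0,"grip":0}]'

```text
time: 26.17
tool_pos: [0.4644, -0.1285, 0.259]
tool_rot: [-0.003, -0.041, 0.999, 0.002]
contact_force: [-0.6, 0.3, 0.5]
gripper_width: 0.001
```

```bash
python3 -c "
from h import *
go(465,-126.5,90,94.7)"
```

```text
t 26.17 grasp [ 464.4 -128.5  104. ] jaw 94.7 tilt [-0.006  0.003] j6 -2.08 g 0.001 F [-0.6  0.3  0.5]
  off [-0.9  1.9 14. ] twist -0.0 rows 1.0
```

Emit:
play_rows --increments '[{"offset":[0,0,8],"twist":0,"grip":0},{"offset":[0,0,14],"twist":0,"grip":0},{"offset":[0,0,18],"twist":0,"grip":0},{"offset":[0,0,20],"twist":0,"grip":0},{"offset":[0,0,20],"twist":0,"grip":0}]'

```text
time: 26.58
tool_pos: [0.4661, -0.1292, 0.2436]
tool_rot: [0.002, -0.041, 0.999, -0.001]
contact_force: [1.1, -1.1, 2.8]
gripper_width: 0.002
```

Emit:
play_rows --increments '[{"offset":[0,2,3],"twist":0,"grip":0},{"offset":[0,2,5],"twist":0,"grip":0},{"offset":[0,2,7],"twist":0,"grip":0},{"offset":[0,2,7],"twist":0,"grip":0},{"offset":[0,2,7],"twist":0,"grip":0}]'

```text
time: 27.0
tool_pos: [0.4665, -0.1274, 0.24]
tool_rot: [0.001, -0.041, 0.999, -0.001]
contact_force: [-9.4, 1.6, 24.1]
gripper_width: 0.001
```

The button is fully down (24 N at its stop). Retracting for the final check.

Emit:
play_rows --increments '[{"offset":[0,0,-10],"twist":0,"grip":0},{"offset":[0,0,-40],"twist":0,"grip":0},{"offset":[0,0,-80],"twist":0,"grip":0},{"offset":[0,0,-120],"twist":0,"grip":0},{"offset":[0,0,-150],"twist":0,"grip":0}]'

```text
time: 27.42
tool_pos: [0.4649, -0.1264, 0.3882]
tool_rot: [0.001, -0.041, 0.999, -0.0]
contact_force: [0.3, -0.2, 0.5]
gripper_width: -0.002
```

Emit:
play_rows --increments '[{"offset":[0,-38,0],"twist":0,"grip":0},{"offset":[0,-76,0],"twist":0,"grip":0},{"offset":[0,-100,0],"twist":0,"grip":0},{"offset":[0,-100,0],"twist":0,"grip":0}]'

```text
time: 27.75
tool_pos: [0.4731, -0.2294, 0.385]
tool_rot: [-0.0, -0.039, 0.999, -0.0]
contact_force: [-0.2, 0.7, 0.8]
gripper_width: 0.003
```

```bash
python3 - <<'E'
from h import *
I={}
for n in("top","scene"):
    I[n]=manip.grab_frame(n)
    for q in("box_k","adapter_a"):
        for d in manip.tip_of(q,n): print(n,q,round(d["p"],2),w(n,d["xyz"]).round(3))
go(464,-226,220,94.7)
cv2.imwrite("pics/p4.png",np.hstack([cv2.resize(I["scene"][120:370,180:430],(400,400)),cv2.resize(I["top"][140:360,190:410],(400,400))]))
E
```

```text
top box_k 0.97 [ 0.741  0.043 -0.   ]
top box_k 0.97 [ 0.675 -0.153  0.003]
top box_k 0.91 [ 0.48  -0.051  0.068]
top box_k 0.89 [0.474 0.039 0.067]
top box_k 0.79 [ 0.682  0.16  -0.001]
top box_k 0.78 [ 0.828 -0.131  0.002]
top box_k 0.27 [0.733 0.314 0.002]
top adapter_a 0.77 [ 0.474 -0.005  0.053]
top adapter_a 0.63 [ 0.362  0.303 -0.001]
top adapter_a 0.63 [ 0.374 -0.34   0.001]
scene box_k 0.93 [ 0.68  -0.161 -0.   ]
scene box_k 0.9 [ 0.48  -0.055  0.064]
scene box_k 0.79 [ 0.825 -0.13   0.002]
scene box_k 0.76 [ 0.739  0.047 -0.001]
scene box_k 0.75 [ 0.677  0.155 -0.002]
scene box_k 0.71 [0.474 0.035 0.063]
scene box_k 0.61 [0.433 0.502 0.   ]
scene adapter_a 0.91 [0.354 0.306 0.   ]
scene adapter_a 0.89 [ 0.48  -0.008  0.054]
scene adapter_a 0.64 [ 0.375 -0.344  0.003]
scene adapter_a 0.32 [0.737 0.047 0.004]
t 28.05 grasp [ 473.2 -225.3  229.8] jaw 94.78 tilt [-0.001  0.001] j6 -2.24 g 0.004 F [1.  0.7 0.1]
  off [9.2 0.1 9.8] twist 0.0015 rows 1.0
```

View pics/p4.png

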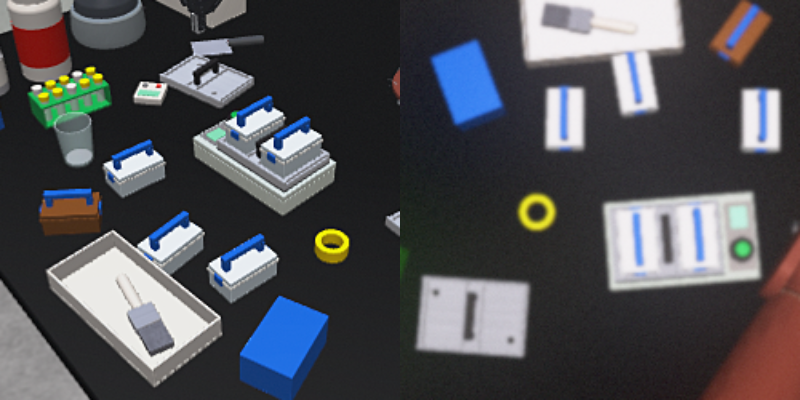

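Everything is where it should be: full boxes in the nests at right pane (638,240) and (698,240), empties upright on the bench at (565,118), (635,82) and (761,119), and the arm clear. Handing in.

```bash
python3 -c "
from plant import manip
print(manip.job_done())"
```

```text
the job is handed in; nothing more can be done
None
```

The job is done and handed in, at about 28 s of the 210 s allowed. The hand-in gives no verdict, so the points below are my own last checks.

- **Adapter:** the far-left plate's holes matched the heater's pins in the top picture, so it was the first and only plate I tried. It dropped over both pins and I pressed it home with about 21 N. It came to rest at the expected height and within about 4 mm of centre. The other two plates were never touched and lie flat.
- **Boxes:** I lifted each of the five boxes slightly to feel its weight. Two were full (about 4 to 5 N) and now stand in the two nests. The last camera readings put them within about 4 mm of their places. Three were empty (about 0.7, 0.9 and 1.5 N) and stand upright on the bench. The 1.5 N reading is a little above an empty box's 1 N, but well below a full one's 4.3 N.
- **Knocked box:** one of the empties was knocked about 4 to 5 cm aside during the run while the arm was elsewhere. It stands upright near the white tray, within the 12 cm limit.
- **Start button:** pressed to its stop with about 24 N after both full boxes were in. The arm then moved clear and reads no contact.
- **Bystanders:** I did not move any bystander or the brown look-alike, and none looks moved in the final pictures. I measured their positions only at the start.

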